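# Drive the seized locking pin out of the lamp saddle with a drift punch

### The job

The locking pin of the aluminium lamp saddle has seized. Take the drift punch out of the wooden tool block, feel down through the saddle's slot for the sunk top end of the pin and push the pin down and out with the punch until it comes to its stop, pressing steadily and never loading the saddle or the pin with more than about 30 N. Then stand the punch back in its own hole in the tool block, and do not disturb the other two tools or the beaker.

Things in the scene. Friction and masses are not known exactly. Their poses are not given: they have to be found in the camera images.
- saddle: Fixed bare-aluminium bridge 150 mm long (y), 70 mm wide (x; base plate 90 mm), 100 mm high, long sides open. Origin: centre of underside; z up. Its 6 mm top plate has one slot along y. Right under the plate a steel cross-slide, flat top 94 mm above the origin, closes the slot except at one pocket that holds the pin. Saddle and cross-slide do not move. Loading saddle, cross-slide and pin: 30 N at most.
- slot (a point): Centre of the slot at the saddle's upper face, 100 mm over the saddle's origin. The slot is 44 mm long (y) by 11 mm wide (x). 6 mm below is the solid cross-slide; its only pocket, 10 mm square, is on the slot's centre line at an UNMEASURED place up to 16 mm to either side of this point along y: feel for it with the punch tip. On its axis a 26 mm sleeve hangs under the plate, seen from the open sides.
- pin (a joint): Travel (m) of the captive steel pin driven down from its seat: 0 to 0.003 at start, 0.018 at its rigid stop, out above 0.015. Its 9 mm round top lies in the cross-slide's pocket, 11 mm plus this travel below the saddle's upper face; its 17 mm head hangs below the sleeve. Seized: it yields at about 11 N plus 60 N per m/s and stays where it is left. The cross-slide beside it never yields.
- punch_mid (a point): Bare steel drift punch, about 0.12 kg: knurled round body 14 mm thick, 80 mm long, on a flat-ended round shank 6 mm thick, 45 mm long. It stands upright in the tool block, body resting on the block's top, shank in a hole. Tallest of the three tools. This point: middle of the body, 40 mm over the block, 85 mm above the tip. At the start z is up, y along the row of holes, x across it, where fingers have room.
- punch_tip (a point): Centre of the flat end face of the punch's shank, 85 mm below punch_mid along the punch's axis (its -z). Axes as punch_mid.
- block_top (a point): Centre of the top of the fixed wooden tool block, 60 mm (x) by 210 mm (y), 60 mm high. Three holes 10 mm wide go right through it, at -70, 0 and 70 mm along y; a tool stands in each, which in which varies. y is the row, z up.
- scriber_mid (a point): Pointed scriber, tapering steel body 14 to 6 mm thick and 60 mm high over the block, in another hole of the block; leave it alone. This point: middle of its body.
- nutdriver_mid (a point): Nut driver, thick black handle 26 mm wide and 65 mm high over the block, in another hole of the block; leave it alone. This point: middle of its handle.
- beaker_mid (a point): Glass beaker, 80 mm wide and 110 mm high, standing at the back of the work area; leave it alone. This point: its centre.
Mind the look-alikes: they are no part of the job. Leave any red or turquoise look-alike of the saddle alone.

How it is judged:
By the outcome, as a careful person would: the job done as asked, in the order asked, and still so for the second after the job is handed in, with the robot touching nothing.
It also fails if it takes over 72 s, if anything falls off the work surface, if the arm or the gripper's body presses on something with over 40 N, if the wrist force passes 120 N, or if a joint passes its speed limit or range.

### The arm

A 7-joint arm with a two-finger parallel gripper is mounted at the origin on the work surface. World frame = base frame: x ahead of the robot, y to its left, z up, the work surface at z = 0. Lengths are in m, angles in rad, forces in N, time in s.
With the tool pointing down it reaches from about 0.4 to 0.85 m from the base axis. Payload 10.4 kg.
Tool frame: the origin (TCP) lies midway between the tips of the shut fingers; the grasp point (between the pads) lies 19 mm behind it; y points along the fingers, x is the direction in which the jaws open and shut, and the axes are right-handed (so a half turn about y gives the same grasp; the last joint's range is limited). The gripper opens to 87 mm and grips with 3 to 60 N. Pads are 19 mm wide; open, the fingers measure 117 mm over their backs; the gripper's body (75 mm by 190 mm) begins 51 mm behind the grasp point.
Start: joints at [-1.129, 0.332, -0.065, 1.46, 0.022, 1.35, -0.088], TCP at [0.28, 0.559, 0.223] pointing down, gripper open.
Joint ranges: [-2.6, 2.6], [-0.5, 2.12], [-1.47, 1.34], [0.16, 2.42], [-1.27, 4.41], [0.06, 2.06], [-2.6, 2.6]. Speed limits (rad/s): [2.22, 2.22, 2.79, 2.79, 3.14, 3.14, 3.14].

### API

Orientations are given as a unit quaternion [x, y, z, w].
In Python, from bench import r gives the robot as it stands. The module is installed in compiled form; this text tells all that it offers.
- The arm moves only by the tool arm_command, never from a script. Its argument "deltas" is one flat list of numbers, 6 for each row, row after row: the shift along the tool's x, y, z in m, then the turn, a rotation vector about the tool's x, y, z in degrees. In form: [tx, ty, tz, ax, ay, az, tx, ty, tz, ax, ay, az, ...]. A call has 1 to 8 rows; each row is the pose to reach, as a shift and turn from the pose commanded when the call began, along the tool's axes at that moment; what a row does not reach only later rows make up. A row lasts 1/8 s, in which the tool goes at most 62.5 mm and 10.7 degrees, less where a joint would pass 70% of its speed; a pose out of reach is approached as far as the arm can. A call with a gripper value outside its range is refused whole. "hand" is the opening, from 0 (shut) to 1 (fully open), set as the call begins (left out, the last holds). The fingers move at their own pace and stop on an object; "grip_force" is the grip in N (left out, the last holds). Time passes only in rows, so rows that repeat a pose let the fingers close. It gives the time, the measured TCP pose, the force and the opening at its end, in the units of the state.
- r.read_state(): the state, without advancing time (a new reading comes with each control period).
- r.camera(name): name is "scene" or "top"; returns a dict with "image" (420x560x3 uint8, red, green, blue), "intrinsics" (3x3 intrinsics, pixels), "k1" (the pictures are not rectified: a ray, as slopes to the right and down, at radius r is drawn at 1 + k1 r^2 times it, then the intrinsics apply), "world_from_camera" (4x4, takes a point from camera to world coordinates). Camera axes: x right, y down, z forward; pixel columns grow to the right and rows downward; lengths in m; the calibration is good to about 2 mm. A picture is of the moment at which its call begins. There is no depth.
- r.close_job(): hands the job in, once; it reports no verdict.
Trained networks look in a picture, given as the dict that the camera call returned (one of the last four; its "shot" number tells which), for a name from the list of things; names that differ only in an ending like _2 or _b are one class to them, and where a whole thing is asked for, a point or a joint stands for the part that bears it (a point fixed in the world has none). Each returns a list of dicts, best first, with "conf" (0 to 1); they miss things now and then, are a little off and sometimes report something else, mostly with a low value. They report only what shows in the picture. A call takes as long as a camera call. They do not tell look-alikes from the thing itself.
- r.boxes_of(picture, query): "centre" ([row, column] in pixels, amid what is visible of it).
- r.regions_of(picture, query): "region" (420x560 bool, what is visible of it) and "centre" ([row, column] in pixels, amid what is visible of it).
The state is a dict: "time": time; "joint_positions": joint angles; "joint_vel": joint speeds; "joint_torque": joint torques, N m; "ee_pos": TCP position; "eef_rot": TCP orientation; "ft_force": force on the tool from outside, world axes, zero at the start; "torque": the same for the moment, N m; "width": finger opening in m.
Only numpy, scipy, OpenCV 4.12 (cv2) and the standard library are available. Lean on these libraries where they do the work, as an engineer would, in place of code of your own. Each camera call takes 0.05 s, during which the arm holds its last target.

## Working session

There is one attempt and no reset: what is moved stays moved. The work goes in short steps, Python scripts to look and compute and a tool call to move; the robot and the scene stay as the last step left them, time stands still between calls to the robot, and variables do not carry over. Pictures are saved under pics/ and viewed, and the job is handed in when it is done.

Besides the shell and the picture viewer there is one more tool, called after "Request:" as name(argument=value, ...) on one line, values as JSON. arm_command: Moves the arm, as the interface text tells. Its arguments: {"type":"object","properties":{"deltas":{"type":"array","items":{"type":"number"}},"hand":{"type":"number"},"grip_force":{"type":"number"}},"required":["deltas"]}

```bash
ls; mkdir -p pics
python3 - <<'E'
from bench import r
import cv2,pickle
s=r.read_state();print({k:s[k] for k in('time','ee_pos','eef_rot','ft_force','width')})
for n in('scene','top'):
    p=r.camera(n);cv2.imwrite(f'pics/{n}0.png',p['image'][:,:,::-1]);pickle.dump(p,open(f'{n}0.pkl','wb'))
    print(n,p['intrinsics'],p['k1'],p['world_from_camera'])
    for q in('saddle','slot','pin','punch_mid','punch_tip','block_top','scriber_mid','nutdriver_mid','beaker_mid'):
        print(q,[([round(float(c)) for c in b['centre']],round(b['conf'],2)) for b in r.boxes_of(p,q)][:5])
E
```

```text
pics
{'time': 0.0, 'ee_pos': array([0.27995165, 0.55835413, 0.22174723]), 'eef_rot': array([ 0.60199358,  0.37099614, -0.37184241, -0.60141401]), 'ft_force': array([-0.41134341, -0.78530506,  0.63708325]), 'width': 0.08720262788564609}
scene [[421.18515715   0.         274.5427893 ]
 [  0.         421.18515715 210.83213964]
 [  0.           0.           1.        ]] -0.040026491210647386 [[ 0.55877812  0.64106715 -0.52611779  1.15210358]
 [ 0.82911563 -0.41784743  0.37144421 -0.27019752]
 [ 0.01828371 -0.64376738 -0.76500279  0.96616307]
 [ 0.          0.          0.          1.        ]]
saddle [([207, 286], 0.82), ([204, 171], 0.81), ([148, 288], 0.74), ([130, 352], 0.74), ([175, 237], 0.57)]
slot [([205, 172], 0.88), ([206, 284], 0.87), ([150, 287], 0.77), ([175, 236], 0.73), ([135, 352], 0.65)]
pin []
punch_mid []
punch_tip [([307, 264], 0.59)]
block_top [([272, 165], 0.6)]
scriber_mid [([258, 163], 0.62)]
nutdriver_mid [([246, 189], 0.64)]
beaker_mid [([305, 264], 0.8)]
top [[479.67111353   0.         281.11621513]
 [  0.         479.67111353 213.4106008 ]
 [  0.           0.           1.        ]] -0.010873604008262884 [[ 0.01363603 -0.98908773  0.14669532  0.37005934]
 [-0.99975131 -0.01607541 -0.01545625  0.1737038 ]
 [ 0.01764578 -0.14644807 -0.98906096  1.38359434]
 [ 0.          0.          0.          1.        ]]
saddle [([299, 204], 0.85), ([294, 281], 0.83), ([285, 118], 0.83), ([226, 259], 0.79)]
slot [([228, 260], 0.94), ([294, 360], 0.93), ([297, 280], 0.8), ([297, 204], 0.71), ([284, 120], 0.57)]
pin [([231, 399], 0.58)]
punch_mid [([230, 399], 0.7)]
punch_tip []
block_top [([228, 394], 0.7)]
scriber_mid [([230, 398], 0.54)]
nutdriver_mid [([227, 393], 0.66), ([223, 375], 0.56)]
beaker_mid [([146, 344], 0.83)]
```

View pics/scene0.png

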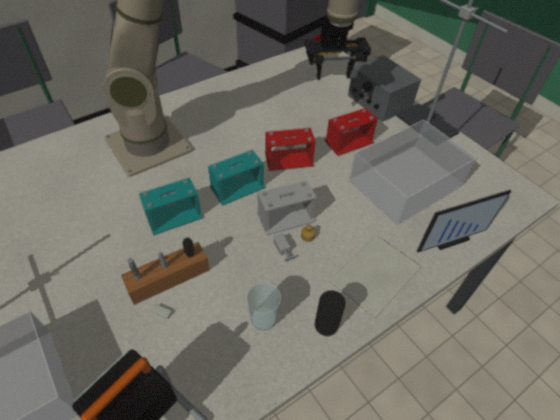

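View pics/top0.png

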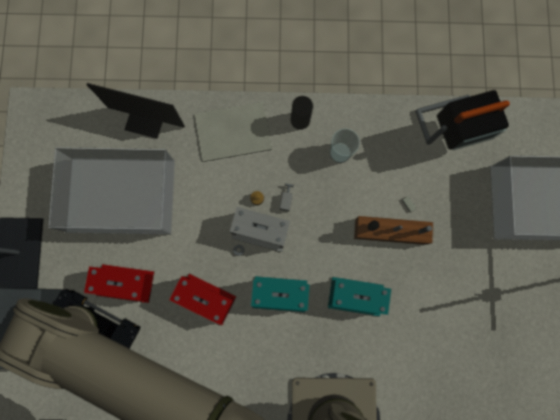

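The bare-aluminium saddle is the grey one at scene (207,286) and top (226,259). The two red and two turquoise saddles are look-alikes. I'll enlarge crops of the saddle and the block to check.

Run:
```python
import cv2,pickle,numpy as np
S=pickle.load(open('scene0.pkl','rb'))['image'][:,:,::-1];T=pickle.load(open('top0.pkl','rb'))['image'][:,:,::-1]
def c(I,r0,r1,c0,c1):
    return cv2.resize(np.clip(I[r0:r1,c0:c1]*1.6,0,255).astype('uint8'),(400,300),interpolation=cv2.INTER_CUBIC)
a=np.vstack([np.hstack([c(S,225,300,115,215),c(S,172,247,235,335)]),np.hstack([c(T,192,267,345,445),c(T,192,267,210,310)])])
cv2.imwrite('pics/crop0.png',a)
```

```text
(no output)
```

View pics/crop0.png

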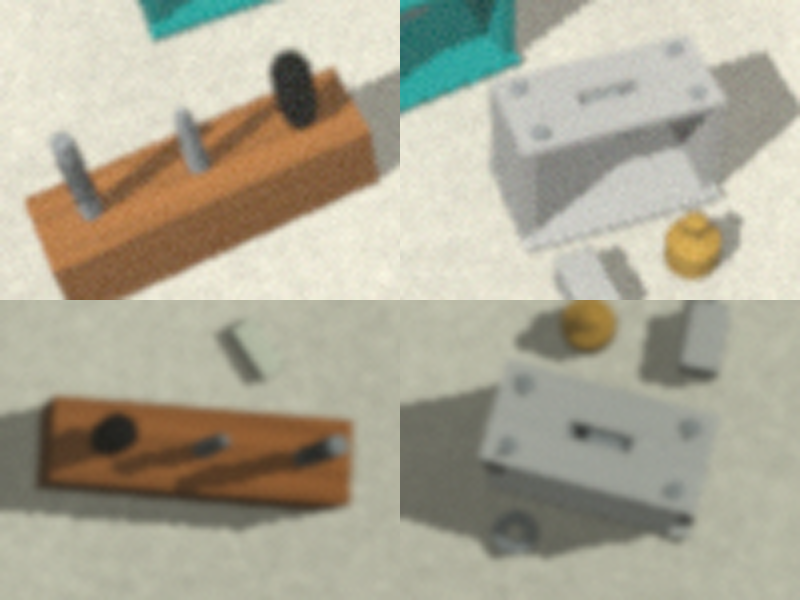

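```bash
cat > h.py <<'E'
import numpy as np,cv2,pickle
from scipy.optimize import least_squares
def proj(p,X):
    W=np.linalg.inv(p['world_from_camera']);X=np.atleast_2d(X);c=X@W[:3,:3].T+W[:3,3]
    s=c[:,:2]/c[:,2:];s=s*(1+p['k1']*(s**2).sum(1,keepdims=True));K=p['intrinsics']
    return s*[K[0,0],K[1,1]]+[K[0,2],K[1,2]]   # (col,row)
def ray(p,uv):
    K=p['intrinsics'];d=(np.array(uv,float)-[K[0,2],K[1,2]])/[K[0,0],K[1,1]];s=d.copy()
    for _ in range(20): s=d/(1+p['k1']*(s**2).sum())
    M=p['world_from_camera'];return M[:3,3],M[:3,:3]@np.r_[s,1]
def onz(p,uv,z):
    o,d=ray(p,uv);return o+d*(z-o[2])/d[2]
def tri(obs):
    A=0;b=0
    for p,uv in obs:
        o,d=ray(p,uv);d/=np.linalg.norm(d);P=np.eye(3)-np.outer(d,d);A=A+P;b=b+P@o
    X=np.linalg.solve(A,b);return X,[np.round(proj(p,X)[0]-uv,1) for p,uv in obs]
def load(n): return pickle.load(open(n+'.pkl','rb'))
def fit(corn,z,obs,x0):
    def P(v,c): 
        c=np.array(c,float);ca,sa=np.cos(v[2]),np.sin(v[2]);return np.c_[v[0]+ca*c[:,0]-sa*c[:,1],v[1]+sa*c[:,0]+ca*c[:,1],np.full(len(c),z)]
    f=lambda v:np.concatenate([(proj(p,P(v,[corn[i] for i in ii]))-uv).ravel() for p,ii,uv in obs])
    q=least_squares(f,x0,loss='soft_l1');return q.x,f(q.x)
E
python3 - <<'E'
from h import *
S=load('scene0');T=load('top0')
o=lambda r0,c0:(lambda x,y:(c0+x/4-.4,r0+y/4-.4))
sb,ss,tb,ts=o(225,115),o(172,235),o(192,345),o(192,210)
for nm,z,A,B in[('block',.06,[sb(27,200),sb(335,70),sb(375,135)],[tb(50,98),tb(350,120)]),('saddle',.1,[ss(90,90),ss(290,38),ss(325,98),ss(125,152)],[ts(105,62),ts(318,115),ts(82,160)]),
 ('slot',.1,[ss(207,92)],[ts(202,137)])]:
    print(nm,'S',[np.round(onz(S,u,z)[:2],4) for u in A]);print('   T',[np.round(onz(T,u,z)[:2],4) for u in B])
# slot plane, tools
print('punch top',tri([(S,sb(62,135)),(T,tb(335,145))]))
print('mid top',tri([(S,sb(182,110)),(T,tb(220,138))]))
print('nut top',tri([(S,sb(290,55)),(T,tb(112,134))]))
E
```

```text
block S [array([ 0.4927, -0.2657]), array([ 0.5085, -0.0591]), array([ 0.5682, -0.0614])]
   T [array([ 0.5622, -0.0596]), array([ 0.5501, -0.2703])]
saddle S [array([0.4796, 0.1437]), array([0.515 , 0.2907]), array([0.5747, 0.2764]), array([0.54  , 0.1332])]
   T [array([0.5757, 0.2764]), array([0.5418, 0.1318]), array([0.5088, 0.29  ])]
slot S [array([0.5254, 0.2108])]
   T [array([0.5257, 0.2098])]
punch top (array([ 0.52202279, -0.23258074,  0.14243279]), [array([ 0.2, -0. ]), array([0.1, 0.1])])
mid top (array([ 0.52796071, -0.16337715,  0.1203148 ]), [array([ 0.5, -0. ]), array([0.4, 0.2])])
nut top (array([ 0.5289541 , -0.09069253,  0.12350389]), [array([ 0.6, -0. ]), array([0.5, 0.2])])
```

```bash
cat >> h.py <<'E'
def overlay(p,pts_list,r0,r1,c0,c1,k):
    I=np.clip(p['image'][r0:r1,c0:c1,::-1]*1.5,0,255).astype('uint8');I=cv2.resize(I,None,fx=k,fy=k,interpolation=cv2.INTER_CUBIC)
    for P,col in pts_list:
        u=((proj(p,P)-[c0,r0]+.5)*k).round().astype(int);cv2.polylines(I,[u.reshape(-1,1,2)],False,col,1)
    return I
def loc(v,pts):
    pts=np.array(pts,float);c,s=np.cos(v[2]),np.sin(v[2]);return np.c_[v[0]+c*pts[:,0]-s*pts[:,1],v[1]+s*pts[:,0]+c*pts[:,1],pts[:,2]]
def rect(v,hx,hy,z): return loc(v,[[-hx,-hy,z],[hx,-hy,z],[hx,hy,z],[-hx,hy,z],[-hx,-hy,z]])
def circ(v,x,y,R,z): a=np.linspace(0,6.3,30);return loc(v,np.c_[x+R*np.cos(a),y+R*np.sin(a),0*a+z])
E
cat > ov.py <<'E'
from h import *
import sys
def ov(vb,vs,name,S,T):
    G=(0,255,0);R=(0,0,255)
    L=[(rect(vb,.03,.105,.06),G),(rect(vb,.03,.105,0),G),(circ(vb,0,-.07,.007,.06),R),(circ(vb,0,-.07,.007,.14),R),(circ(vb,0,.07,.013,.06),R),(circ(vb,0,.07,.013,.125),R),(circ(vb,0,0,.003,.12),R)]
    M=[(rect(vs,.035,.075,.1),G),(rect(vs,.0055,.022,.1),R),(rect(vs,.045,.075,0),G)]
    f=lambda I:cv2.resize(I,(400,300))
    cv2.imwrite(name,np.vstack([np.hstack([f(overlay(S,L,225,300,115,215,4)),f(overlay(S,M,172,247,235,335,4))]),np.hstack([f(overlay(T,L,192,267,345,445,4)),f(overlay(T,M,192,267,210,310,4))])]))
E
python3 - <<'E'
from ov import *
S=load('scene0');T=load('top0')
o=lambda r0,c0:(lambda x,y:(c0+x/4-.4,r0+y/4-.4))
sb,ss,tb,ts=o(225,115),o(172,235),o(192,345),o(192,210)
C=lambda a,b:[(-a,-b),(-a,b),(a,b),(a,-b)]
vb,e=fit(C(.03,.105),.06,[(S,[0,1,2],[sb(27,200),sb(335,70),sb(375,135)]),(T,[2,3],[tb(50,98),tb(350,120)])],[.53,-.164,-.065]);print(vb,e.round(1))
vs,e=fit(C(.035,.075),.1,[(S,[0,1,2,3],[ss(90,90),ss(290,38),ss(325,98),ss(125,152)]),(T,[2,3,1],[ts(105,62),ts(318,115),ts(82,160)])],[.526,.21,-.23]);print(vs,e.round(1))
ov(vb,vs,'pics/ov1.png',S,T)
E
```

```text
[ 0.52879077 -0.16359474 -0.07012332] [-0.4 -0.2  0.4 -1.  -0.3 -0.7  0.5 -1.4  0.  -0.5]
[ 0.52565654  0.21152029 -0.23012515] [-0.1 -1.5 -0.8 -1.6  0.5  0.5 -0.3  1.  -0.  -0.4  0.5 -0.3 -0.9  0. ]
```

View pics/ov1.png

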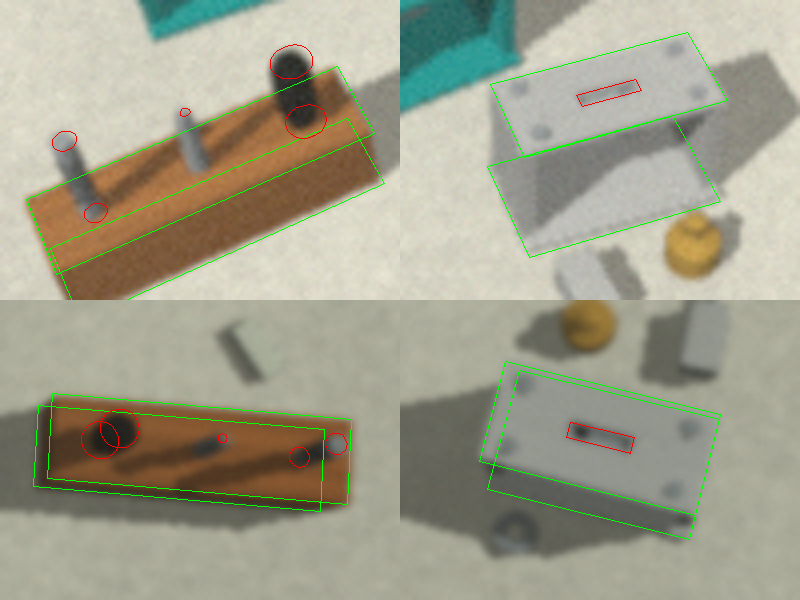

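Run:
```python
from h import *
T=load('top0');S=load('scene0');vs=[.52566,.21152,-.23]
I=lambda p,c0,r0,w,h,k:cv2.resize(np.clip(p['image'][r0:r0+h,c0:c0+w,::-1]*1.6,0,255).astype('uint8'),(w*k,h*k),interpolation=cv2.INTER_NEAREST)
a=I(T,245,215,30,24,16);b=I(S,275,184,30,24,10);cv2.imwrite('pics/slot.png',np.hstack([a,cv2.copyMakeBorder(b,0,a.shape[0]-b.shape[0],0,0,0)]))
print(T['image'][222:236,248:272].sum(2)//3)
# unwarped profile along the slot
for x in(-.003,0,.003):
  L=loc(vs,[[x,y/1000,.094] for y in range(-28,29,4)]);u=proj(T,L);print(x,[int(cv2.getRectSubPix(T['image'],(1,1),tuple(map(float,q))).mean()) for q in u])
```

```text
[[97 99 98 94 85 77 76 80 84 88 92 94 96 97 96 97 98 96 97 97 97 97 97 97]
 [98 97 96 91 79 63 55 56 62 71 80 86 88 89 93 94 95 95 97 96 97 97 97 97]
 [98 97 96 90 77 61 42 39 47 59 67 71 73 77 82 85 87 90 92 94 95 96 96 96]
 [97 98 96 91 80 64 47 40 48 61 69 70 68 69 70 71 74 77 83 86 91 95 95 96]
 [97 98 95 93 86 75 64 58 63 72 77 77 74 73 73 70 67 65 68 74 85 92 94 97]
 [98 98 98 96 94 90 86 81 80 83 84 84 82 81 78 77 73 66 60 68 82 93 96 99]
 [99 98 98 98 98 97 95 94 93 93 92 90 89 88 85 83 79 70 65 73 86 95 98 99]
 [98 98 99 98 99 98 98 98 98 96 96 96 94 93 93 90 86 80 74 81 92 96 97 97]
 [99 99 99 98 98 98 99 99 98 98 97 97 96 97 96 95 93 90 87 90 95 96 98 97]
 [98 97 99 98 99 98 99 99 98 98 99 99 97 97 97 97 96 96 94 96 97 97 97 97]
 [98 98 97 97 98 97 97 98 97 99 98 99 97 98 98 97 97 96 96 97 97 97 97 98]
 [98 98 98 98 97 98 98 98 98 98 98 98 98 98 97 97 98 97 97 98 97 96 97 97]
 [97 97 98 99 98 98 98 98 98 97 97 98 97 98 98 98 99 98 98 98 98 97 97 98]
 [91 93 96 97 97 97 98 98 97 97 97 98 98 99 98 98 98 98 98 98 97 98 98 98]]
-0.003 [96, 91, 77, 76, 82, 84, 85, 84, 82, 73, 61, 66, 81, 93, 97]
0 [97, 88, 70, 67, 75, 77, 77, 76, 75, 62, 43, 49, 73, 91, 97]
0.003 [97, 87, 69, 65, 67, 71, 71, 69, 69, 59, 43, 47, 68, 89, 97]
```

View pics/slot.png

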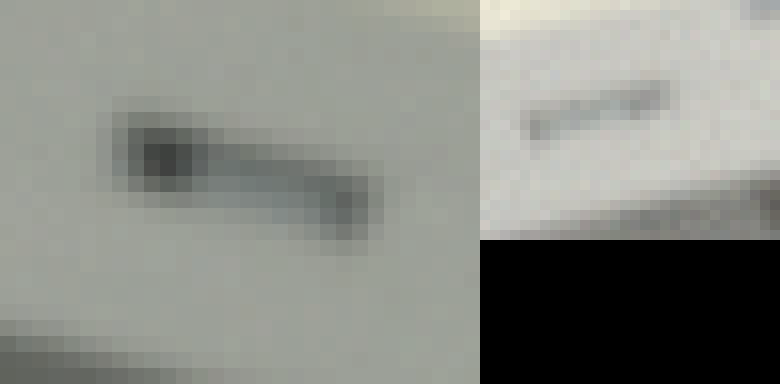

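```bash
cat >> h.py <<'E'
from scipy.spatial.transform import Rotation as Ro
def info(s):
    print('t',round(s['time'],2),'pos',np.round(s['ee_pos'],4),'F',np.round(s['ft_force'],1),'M',np.round(s['torque'],2),'w',round(s['width'],4))
def delta(s,pos,yaw_jaw=None,flip=False):
    """tool x direction at world yaw (angle of x axis), tool y down"""
    R=Ro.from_quat(s['eef_rot'])
    t=R.inv().apply(np.array(pos)-s['ee_pos'])
    if yaw_jaw is None: return t.round(4)
    x=np.array([np.cos(yaw_jaw),np.sin(yaw_jaw),0]);y=np.array([0,0,-1.])
    G=Ro.from_matrix(np.c_[x,y,np.cross(x,y)])
    return t.round(4),np.degrees((R.inv()*G).as_rotvec()).round(2)
E
python3 - <<'E'
from h import *
from bench import r
s=r.read_state();print(Ro.from_quat(s['eef_rot']).as_matrix().round(3))
vb=[.5288,-.1636,-.070]
P=loc(vb,[[0,-.07,0]])[0];print(P,'punch', 'tri top .522,-.2326')
for yaw in(-.07,-.07+np.pi): print(delta(s,[P[0],P[1],.25],yaw))
E
```

```text
[[ 0.448  0.    -0.894]
 [ 0.894  0.     0.448]
 [ 0.    -1.     0.   ]]
[ 0.523904   -0.23342857  0.        ] punch tri top .522,-.2326
(array([-0.5989, -0.0275, -0.573 ]), array([-0.  , 67.38,  0.  ]))
(array([-0.5989, -0.0275, -0.573 ]), array([ 1.0000e-02, -1.1262e+02,  0.0000e+00]))
```

Request:
arm_command(deltas=[-0.03,-0.01,-0.029,0,4,0,-0.07,-0.02,-0.067,0,8,0,-0.11,-0.03,-0.105,0,12,0,-0.15,-0.03,-0.143,0,16,0,-0.19,-0.03,-0.181,0,21,0,-0.23,-0.03,-0.22,0,25,0,-0.27,-0.03,-0.258,0,30,0,-0.3,-0.03,-0.287,0,34,0], hand=1)

```text
time: 2.0
ee_pos: [0.4027, 0.1596, 0.2529]
eef_rot: [-0.684, -0.178, 0.178, 0.685]
ft_force: [-0.2, 0.7, -0.6]
width: 0.0871
```

Run:
```python
from h import *
from bench import r
s=r.read_state();info(s);print(s['joint_positions'].round(2))
P=[.5235,-.2333]
print(delta(s,[P[0],P[1],.25],-.07))
```

```text
t 2.0 pos [0.4027 0.1596 0.2529] F [-0.2  0.7 -0.6] M [-0.06  0.    0.09] w 0.0871
[-0.75 -0.13  0.25  1.9   0.03  1.37 -0.  ]
(array([-0.0858,  0.0026, -0.402 ]), array([-0.04, 33.14,  0.05]))
```

Request:
arm_command(deltas=[-0.01,0,-0.05,0,4,0,-0.022,0,-0.1,0,8,0,-0.032,0,-0.15,0,12,0,-0.043,0,-0.2,0,16,0,-0.053,0,-0.25,0,21,0,-0.064,0,-0.3,0,25,0,-0.075,0,-0.35,0,29,0,-0.086,0,-0.4,0,33,0])

```text
time: 3.0
ee_pos: [0.524, -0.2303, 0.2528]
eef_rot: [-0.707, 0.023, -0.023, 0.707]
ft_force: [0.6, -0.3, -0.0]
width: 0.0872
```

Run:
```python
from h import *
from bench import r
s=r.read_state();info(s);print(s['joint_positions'].round(2))
P=[.5235,-.2333]
print(delta(s,[P[0],P[1],.085],-.07))
p=r.camera('scene');cv2.imwrite('pics/s1.png',np.clip(cv2.resize(p['image'][160:310,60:260,::-1],(800,600),interpolation=cv2.INTER_CUBIC)*1.4,0,255))
info(r.read_state())
```

```text
t 3.0 pos [ 0.524  -0.2303  0.2528] F [ 0.6 -0.3 -0. ] M [-0.05  0.04  0.01] w 0.0872
[-0.29  0.23  0.75  1.59 -0.16  1.38  0.41]
(array([-0.0004,  0.1678, -0.0031]), array([-0.01,  0.29,  0.06]))
t 3.05 pos [ 0.5236 -0.2367  0.2523] F [-4.  -1.  -1.5] M [-0.12  0.35 -0.02] w 0.0868[ WARN:0@1.459] global loadsave.cpp:1063 imwrite_ Unsupported depth image for selected encoder is fallbacked to CV_8U.
```

View pics/s1.png

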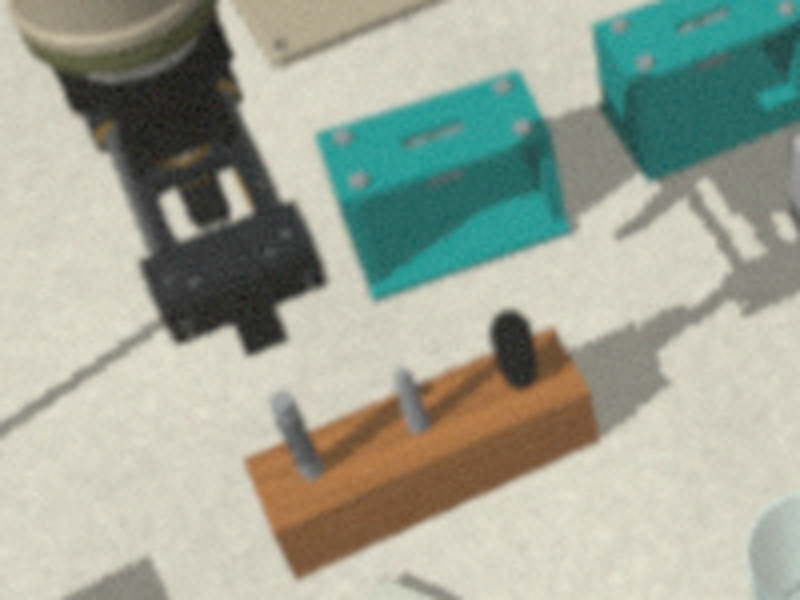

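Request:
arm_command(deltas=[0,0.02,0,0,0,0,0,0.04,0,0,0,0,0,0.06,0,0,0,0,0,0.06,0,0,0,0,0,0.06,0,0,0,0,0,0.06,0,0,0,0])

```text
time: 3.8
ee_pos: [0.5239, -0.229, 0.1935]
eef_rot: [0.707, -0.022, 0.023, -0.707]
ft_force: [0.5, 0.2, 0.5]
width: 0.0871
```

```bash
cat > ovw.py <<'E'
from h import *
from bench import r
s=r.read_state();info(s)
vb=[.5288,-.1636,-.070];P=[.5235,-.2333]
print(delta(s,[P[0],P[1],.083],-.07))
E
python3 - <<'E'
exec(open('ovw.py').read())
p=r.camera('top');q=r.camera('scene')
a=overlay(p,[(circ(vb,0,-.07,.007,.14),(0,0,255))],200,260,380,460,5)
b=overlay(q,[(circ(vb,0,-.07,.007,.14),(0,0,255))],210,290,90,170,5)
cv2.imwrite('pics/g1.png',np.hstack([cv2.copyMakeBorder(a,0,100,0,0,0),b]))
E
```

```text
t 3.8 pos [ 0.5239 -0.229   0.1935] F [0.5 0.2 0.5] M [-0.03  0.04  0.03] w 0.0871
(array([-0.0003,  0.1105, -0.0043]), array([0.  , 0.38, 0.08]))
```

View pics/g1.png

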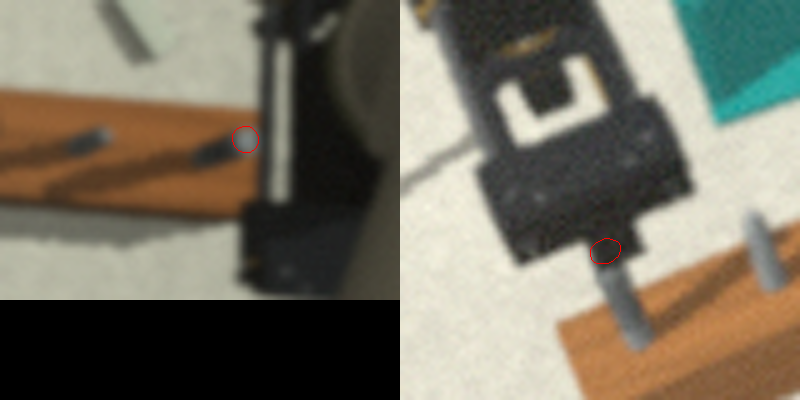

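Request:
arm_command(deltas=[0,0.01,-0.004,0,0,0,0,0.035,-0.004,0,0,0,0,0.06,-0.004,0,0,0,0,0.085,-0.004,0,0,0,0,0.105,-0.004,0,0,0,0,0.11,-0.004,0,0,0,0,0.11,-0.004,0,0,0])

```text
time: 4.78
ee_pos: [0.5233, -0.233, 0.0826]
eef_rot: [0.707, -0.022, 0.022, -0.707]
ft_force: [0.2, -0.6, 0.9]
width: 0.0868
```

Run:
```python
exec(open('ovw.py').read())
q=r.camera('scene');p=r.camera('top')
a=overlay(p,[],190,270,360,460,4)
b=overlay(q,[],210,290,90,190,4)
cv2.imwrite('pics/g2.png',np.hstack([a,b]))
```

```text
t 4.78 pos [ 0.5233 -0.233   0.0826] F [ 0.2 -0.6  0.9] M [-0.12  0.02 -0.02] w 0.0868
(array([ 0.0002, -0.0004, -0.0003]), array([ 0.01,  0.37, -0.  ]))
```

View pics/g2.png

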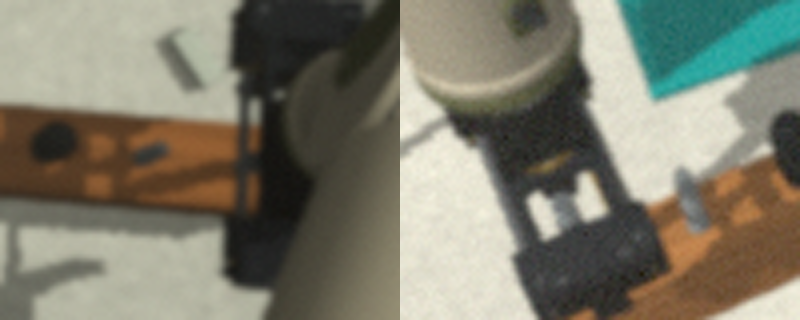

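The punch top shows between the fingers at crop (565,205). Closing.

Request:
arm_command(deltas=[0,0,0,0,0,0,0,0,0,0,0,0,0,0,0,0,0,0,0,0,0,0,0,0,0,0,0,0,0,0,0,0,0,0,0,0], hand=0, grip_force=50)

```text
time: 5.62
ee_pos: [0.5232, -0.2328, 0.0825]
eef_rot: [-0.707, 0.022, -0.022, 0.707]
ft_force: [0.6, -0.3, 0.5]
width: 0.0352
```

```bash
python3 ovw.py
```

```text
t 5.62 pos [ 0.5232 -0.2328  0.0825] F [ 0.6 -0.3  0.5] M [-0.06  0.1  -0.03] w 0.0352
(array([ 0.0003, -0.0005, -0.0004]), array([-0.01,  0.38, -0.  ]))
```

Still closing.

Request:
arm_command(deltas=[0,0,0,0,0,0,0,0,0,0,0,0,0,0,0,0,0,0,0,0,0,0,0,0,0,0,0,0,0,0])

```text
time: 6.25
ee_pos: [0.5232, -0.2328, 0.0825]
eef_rot: [-0.707, 0.022, -0.022, 0.707]
ft_force: [-0.1, -0.2, 0.5]
width: 0.0128
```

```bash
python3 ovw.py
```

```text
t 6.25 pos [ 0.5232 -0.2328  0.0825] F [-0.1 -0.2  0.5] M [-0.05  0.02 -0.02] w 0.0128
(array([ 0.0003, -0.0005, -0.0004]), array([-0.  ,  0.38,  0.  ]))
```

Request:
arm_command(deltas=[0,-0.01,0,0,0,0,0,-0.03,0,0,0,0,0,-0.055,0,0,0,0,0,-0.085,0,0,0,0,0,-0.115,0,0,0,0,0,-0.13,0,0,0,0,0,-0.13,0,0,0,0])

```text
time: 7.12
ee_pos: [0.5237, -0.2331, 0.2136]
eef_rot: [0.707, -0.022, 0.023, -0.707]
ft_force: [0.5, 0.3, -1.6]
width: 0.013
```

Run:
```python
exec(open('ovw.py').read())
q=r.camera('scene')
cv2.imwrite('pics/g3.png',overlay(q,[],170,290,70,220,5))
```

```text
t 7.12 pos [ 0.5237 -0.2331  0.2136] F [ 0.5  0.3 -1.6] M [-0.11  0.02 -0.  ] w 0.013
(array([-0.0004,  0.1306, -0.0003]), array([-0.  ,  0.38,  0.12]))
```

View pics/g3.png

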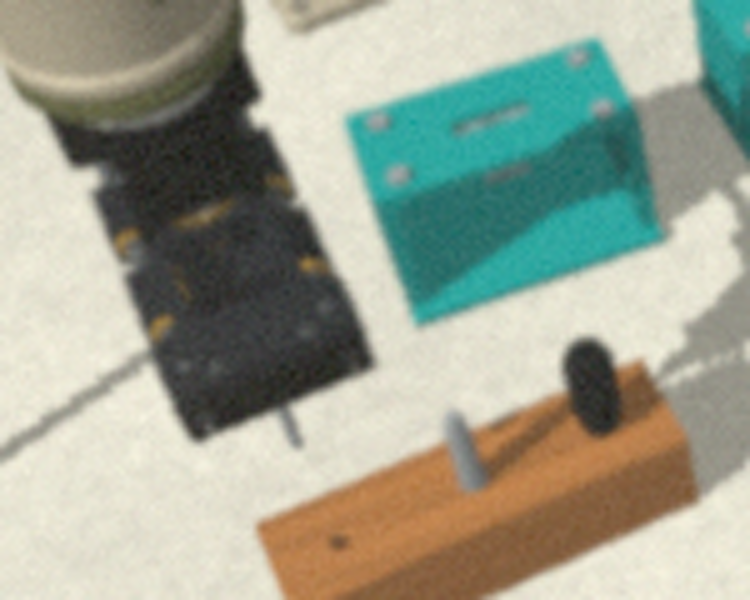

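Run:
```python
exec(open('ovw.py').read())
q=r.camera('scene')
print('hole',onz(q,(137.1,277.9),.06),'tip',onz(q,(128.5,258.1),.2136-.0675),'exp tip px',proj(q,[[.5237,-.2331,.146]]))
print(r.read_state()['joint_positions'].round(2))
# target above saddle slot
vs=[.5257,.2115,-.23]
for y in(0.006,.013): print(y,loc(vs,[[0,y,0]])[0])
P=loc(vs,[[0,.006,0]])[0]
print(delta(s,[P[0],P[1],.2135],-.23))
```

```text
t 7.17 pos [ 0.5231 -0.2327  0.2124] F [-0.7  0.4 -1.8] M [-0.07  0.03  0.  ] w 0.0131
(array([ 0.0004,  0.1294, -0.0006]), array([-0.02,  0.39,  0.01]))
hole [ 0.52300775 -0.23646258  0.06      ] tip [ 0.52192531 -0.23594338  0.1461    ] exp tip px [[129.95862447 258.10098682]]
[-0.28  0.26  0.74  1.65 -0.18  1.3   0.43]
0.006 [0.52706787 0.217342   0.        ]
0.013 [0.52866371 0.22415766 0.        ]
(array([-0.0245, -0.001 ,  0.4494]), array([-0.02,  9.56,  0.01]))
```

Request:
arm_command(deltas=[0,-0.02,0.01,0,1,0,-0.002,-0.03,0.05,0,2,0,-0.005,-0.03,0.1,0,3,0,-0.008,-0.03,0.15,0,4,0,-0.011,-0.03,0.2,0,5,0,-0.014,-0.03,0.25,0,6,0,-0.017,-0.03,0.3,0,7,0,-0.02,-0.03,0.35,0,8,0])

```text
time: 8.22
ee_pos: [0.5246, 0.1192, 0.2413]
eef_rot: [0.704, -0.072, 0.071, -0.703]
ft_force: [0.9, -0.3, -1.3]
width: 0.013
```

```bash
cat > st.py <<'E'
from h import *
from bench import r
s=r.read_state();info(s)
vs=[.5257,.2115,-.23]
def sf(s): # tcp in saddle frame
    c,n=np.cos(vs[2]),np.sin(vs[2]);d=s['ee_pos'][:2]-vs[:2];return np.round(np.array([c*d[0]+n*d[1],-n*d[0]+c*d[1]])*1e3,1)
print('saddle-frame mm',sf(s),'tip z nominal',round(s['ee_pos'][2]-.0675,4))
E
python3 - <<'E'
exec(open('st.py').read())
P=loc(vs,[[0,.012,0]])[0]
print(delta(s,[P[0],P[1],.19],-.23),s['joint_positions'].round(2))
E
```

```text
t 8.22 pos [0.5246 0.1192 0.2413] F [ 0.9 -0.3 -1.3] M [-0.12  0.02  0.02] w 0.013
saddle-frame mm [ 20.  -90.1] tip z nominal 0.1738
(array([-0.0172,  0.0513,  0.1026]), array([ 0.06,  1.52, -0.09])) [-0.77  0.13  0.51  1.69 -0.06  1.34 -0.45]
```

Request:
arm_command(deltas=[-0.007,0,0.05,0,1,0,-0.013,0.01,0.08,0,1.5,0,-0.017,0.03,0.1,0,1.5,0,-0.017,0.045,0.1,0,1.5,0,-0.017,0.045,0.1,0,1.5,0,-0.017,0.045,0.1,0,1.5,0])

```text
time: 8.98
ee_pos: [0.5295, 0.2175, 0.198]
eef_rot: [-0.702, 0.081, -0.082, 0.702]
ft_force: [0.5, 0.7, -0.4]
width: 0.0125
```

Run:
```python
exec(open('st.py').read())
q=r.camera('scene');t=r.camera('top')
R=(0,0,255)
L=[(rect(vs,.0055,.022,.1),R),(rect(vs,.035,.075,.1),(0,255,0))]
cv2.imwrite('pics/p1.png',np.hstack([overlay(q,L,150,230,240,340,4),overlay(t,L,190,270,210,310,4)]))
pickle.dump(q,open('q1.pkl','wb'));pickle.dump(t,open('t1.pkl','wb'))
print(proj(q,[[*s['ee_pos'][:2],s['ee_pos'][2]-.0675]]),proj(t,[[*s['ee_pos'][:2],s['ee_pos'][2]-.0675]]))
```

```text
t 8.97 pos [0.5295 0.2175 0.198 ] F [ 0.5  0.7 -0.4] M [-0.07  0.03 -0.03] w 0.0125
saddle-frame mm [2.3 6.7] tip z nominal 0.1305
[[289.65183993 187.00086393]] [[256.88582267 222.96539698]]
```

View pics/p1.png

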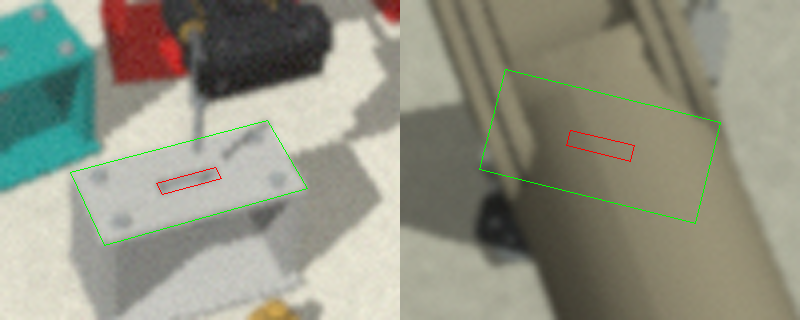

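Request:
arm_command(deltas=[0,0,0,0,0,0,0,0,0,0,0,0])

```text
time: 9.32
ee_pos: [0.529, 0.219, 0.1979]
eef_rot: [-0.702, 0.081, -0.081, 0.703]
ft_force: [-0.3, 0.1, -0.1]
width: 0.0128
```

Run:
```python
exec(open('st.py').read())
P=loc(vs,[[0,.013,0]])[0]
print(delta(s,[P[0],P[1],.175],-.23))
```

```text
t 9.32 pos [0.529  0.219  0.1979] F [-0.3  0.1 -0.1] M [-0.09  0.08  0.01] w 0.0128
saddle-frame mm [1.5 8.1] tip z nominal 0.1304
(array([-0.0015,  0.0229,  0.0049]), array([-0.03,  0.04,  0.02]))
```

Request:
arm_command(deltas=[-0.0015,0.01,0.005,0,0,0,-0.0015,0.02,0.005,0,0,0,-0.0015,0.024,0.005,0,0,0,-0.0015,0.024,0.005,0,0,0,-0.0015,0.024,0.005,0,0,0])

```text
time: 9.95
ee_pos: [0.5288, 0.2243, 0.1738]
eef_rot: [-0.702, 0.081, -0.081, 0.703]
ft_force: [0.2, 0.8, -0.6]
width: 0.0129
```

Run:
```python
exec(open('st.py').read())
q=r.camera('scene');S=load('scene0')
R=(0,0,255)
z=s['ee_pos'][2]-.0675
e=s['ee_pos'];v=[e[0],e[1],vs[2]]
L=[(rect(vs,.0055,.022,.1),R),(circ(v,0,0,.003,z),(0,255,0))]
a=overlay(q,L,170,220,262,312,8);b=overlay(q,[],170,220,262,312,8)
cv2.imwrite('pics/p2.png',np.hstack([a,b]))
print(proj(q,[[e[0],e[1],z]]), np.abs(q['world_from_camera']-S['world_from_camera']).max())
```

```text
t 9.95 pos [0.5288 0.2243 0.1738] F [ 0.2  0.8 -0.6] M [-0.01  0.09 -0.01] w 0.0129
saddle-frame mm [ 0.1 13.1] tip z nominal 0.1063
[[291.08777801 191.8737243 ]] 0.0
```

View pics/p2.png

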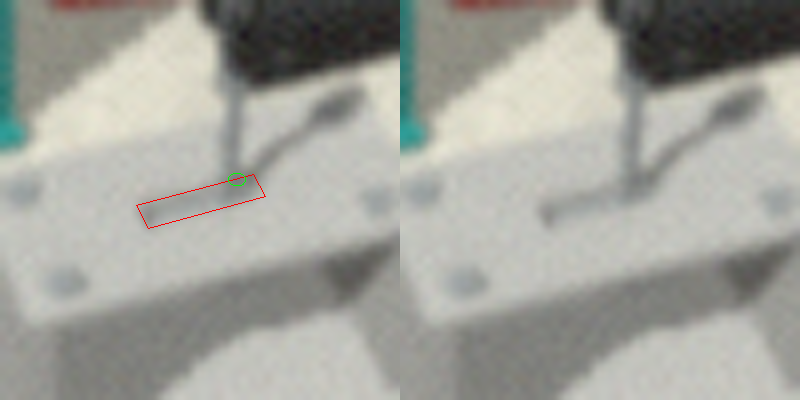

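Request:
arm_command(deltas=[0,0.001,0.0025,0,0,0,0,0.003,0.0025,0,0,0,0,0.005,0.0025,0,0,0,0,0.006,0.0025,0,0,0,0,0.007,0.0025,0,0,0,0,0.008,0.0025,0,0,0,0,0.008,0.0025,0,0,0])

```text
time: 10.88
ee_pos: [0.5291, 0.2267, 0.1655]
eef_rot: [-0.702, 0.081, -0.081, 0.702]
ft_force: [0.1, 0.8, -1.1]
width: 0.0133
```

```bash
python3 st.py
```

```text
t 10.88 pos [0.5291 0.2267 0.1655] F [ 0.1  0.8 -1.1] M [-0.08  0.05  0.01] w 0.0133
saddle-frame mm [-0.1 15.6] tip z nominal 0.098
```

Request:
arm_command(deltas=[0,0.001,0,0,0,0,0,0.002,0,0,0,0,0,0.003,0,0,0,0,0,0.004,0,0,0,0,0,0.005,0,0,0,0])

```text
time: 11.5
ee_pos: [0.5292, 0.2267, 0.1605]
eef_rot: [-0.702, 0.081, -0.081, 0.703]
ft_force: [0.5, -0.6, -0.7]
width: 0.0128
```

```bash
python3 st.py
```

```text
t 11.5 pos [0.5292 0.2267 0.1605] F [ 0.5 -0.6 -0.7] M [-0.1   0.11  0.  ] w 0.0128
saddle-frame mm [-0.1 15.6] tip z nominal 0.093
```

Request:
arm_command(deltas=[0,0.001,0,0,0,0,0,0.002,0,0,0,0,0,0.003,0,0,0,0,0,0.003,0,0,0,0])

```text
time: 12.0
ee_pos: [0.5291, 0.2267, 0.1575]
eef_rot: [-0.702, 0.081, -0.081, 0.702]
ft_force: [0.2, -0.2, -0.8]
width: 0.0133
```

```bash
python3 st.py
```

```text
t 12.0 pos [0.5291 0.2267 0.1575] F [ 0.2 -0.2 -0.8] M [-0.08  0.04 -0.04] w 0.0133
saddle-frame mm [-0.2 15.6] tip z nominal 0.09
```

Request:
arm_command(deltas=[0,0.001,0,0,0,0,0,0.002,0,0,0,0,0,0.003,0,0,0,0,0,0.004,0,0,0,0,0,0.005,0,0,0,0,0,0.006,0,0,0,0])

```text
time: 12.75
ee_pos: [0.5295, 0.2269, 0.1528]
eef_rot: [-0.702, 0.081, -0.081, 0.703]
ft_force: [-2.7, -1.7, 10.2]
width: 0.013
```

```bash
python3 st.py
```

```text
t 12.75 pos [0.5295 0.2269 0.1528] F [-2.7 -1.7 10.2] M [-0.53  1.05 -0.05] w 0.013
saddle-frame mm [ 0.2 15.8] tip z nominal 0.0853
```

Request:
arm_command(deltas=[0,0.001,0,0,0,0,0,0.002,0,0,0,0,0,0.003,0,0,0,0,0,0.004,0,0,0,0,0,0.005,0,0,0,0,0,0.006,0,0,0,0])

```text
time: 13.5
ee_pos: [0.5295, 0.2269, 0.1468]
eef_rot: [-0.702, 0.081, -0.081, 0.703]
ft_force: [-3.4, -1.4, 10.6]
width: 0.0131
```

```bash
python3 st.py
```

```text
t 13.5 pos [0.5295 0.2269 0.1468] F [-3.4 -1.4 10.6] M [-0.5   1.1   0.02] w 0.0131
saddle-frame mm [ 0.2 15.9] tip z nominal 0.0793
```

Request:
arm_command(deltas=[0,0.001,0,0,0,0,0,0.002,0,0,0,0,0,0.003,0,0,0,0,0,0.004,0,0,0,0,0,0.005,0,0,0,0,0,0.006,0,0,0,0])

```text
time: 14.25
ee_pos: [0.5295, 0.2269, 0.1408]
eef_rot: [-0.702, 0.081, -0.081, 0.703]
ft_force: [-3.0, -1.6, 9.7]
width: 0.013
```

```bash
python3 st.py
```

```text
t 14.25 pos [0.5295 0.2269 0.1408] F [-3.  -1.6  9.7] M [-0.45  1.05 -0.02] w 0.013
saddle-frame mm [ 0.2 15.9] tip z nominal 0.0733
```

Steady yielding so far, about 16 mm of travel. Creeping on in smaller steps towards the stop.

Request:
arm_command(deltas=[0,0.0005,0,0,0,0,0,0.001,0,0,0,0,0,0.0015,0,0,0,0,0,0.002,0,0,0,0])

```text
time: 14.75
ee_pos: [0.5295, 0.2269, 0.1388]
eef_rot: [-0.702, 0.081, -0.081, 0.703]
ft_force: [-2.8, -1.7, 9.9]
width: 0.013
```

```bash
python3 st.py
```

```text
t 14.75 pos [0.5295 0.2269 0.1388] F [-2.8 -1.7  9.9] M [-0.49  1.01 -0.01] w 0.013
saddle-frame mm [ 0.2 15.9] tip z nominal 0.0713
```

Request:
arm_command(deltas=[0,0.0005,0,0,0,0,0,0.001,0,0,0,0,0,0.001,0,0,0,0])

```text
time: 15.12
ee_pos: [0.5296, 0.227, 0.1381]
eef_rot: [-0.702, 0.081, -0.081, 0.703]
ft_force: [-2.7, -2.2, 13.1]
width: 0.0131
```

```bash
python3 st.py
```

```text
t 15.12 pos [0.5296 0.227  0.1381] F [-2.7 -2.2 13.1] M [-0.61  1.25 -0.05] w 0.0131
saddle-frame mm [ 0.3 16. ] tip z nominal 0.0706
```

Request:
arm_command(deltas=[0,0.0003,0,0,0,0,0,0.0006,0,0,0,0,0,0.0006,0,0,0,0])

```text
time: 15.5
ee_pos: [0.5297, 0.227, 0.1379]
eef_rot: [-0.702, 0.08, -0.081, 0.703]
ft_force: [-4.7, -1.6, 15.9]
width: 0.0129
```

```bash
python3 st.py
```

```text
t 15.5 pos [0.5297 0.227  0.1379] F [-4.7 -1.6 15.9] M [-0.74  1.58 -0.01] w 0.0129
saddle-frame mm [ 0.4 16. ] tip z nominal 0.0704
```

The pin is on its stop: force is rising, advance has ceased, and tip z is about 0.0705 against the expected 0.071. Withdrawing.

Request:
arm_command(deltas=[0,-0.004,0,0,0,0,0,-0.01,0,0,0,0,0,-0.02,0,0,0,0,0,-0.035,0,0,0,0,0,-0.055,0,0,0,0,0,-0.08,0,0,0,0,0,-0.1,0,0,0,0,0,-0.1,0,0,0,0])

```text
time: 16.5
ee_pos: [0.53, 0.227, 0.2381]
eef_rot: [-0.702, 0.08, -0.082, 0.703]
ft_force: [0.6, 0.2, -1.7]
width: 0.0134
```

Run:
```python
exec(open('st.py').read())
q=r.camera('scene')
cv2.imwrite('pics/p3.png',overlay(q,[],130,240,230,340,5))
H=[.5232,-.2328]
print(delta(s,[*H,.24],-.07))
```

```text
t 16.5 pos [0.53   0.227  0.2381] F [ 0.6  0.2 -1.7] M [-0.12  0.01  0.03] w 0.0134
saddle-frame mm [ 0.7 16.1] tip z nominal 0.1706
(array([ 0.0979, -0.0029, -0.4494]), array([-0.14, -9.13,  0.15]))
```

View pics/p3.png

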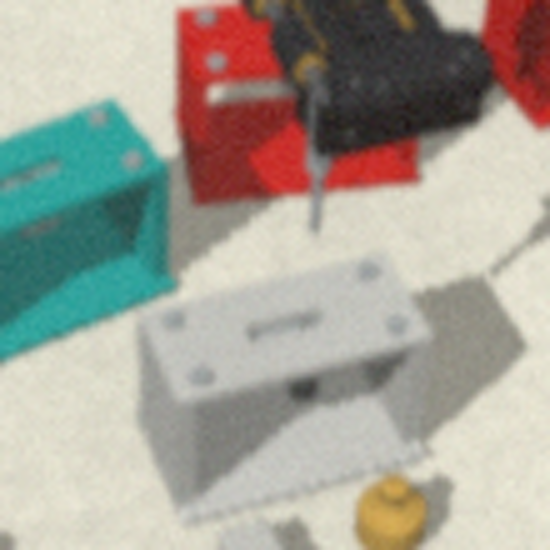

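Pin head now hangs visible under the plate at crop (305,385). Next: is the punch still straight in the hand?

Run:
```python
exec(open('st.py').read())
q=r.camera('scene');e=s['ee_pos']
L=[(np.array([[e[0],e[1],e[2]-.0675+.045],[e[0],e[1],e[2]-.0675]]),(0,0,255))]
a=overlay(q,[],140,180,270,310,10);b=overlay(q,L,140,180,270,310,10)
cv2.imwrite('pics/p4.png',np.hstack([a,b]));print(proj(q,L[0][0]),delta(s,[.5232,-.2328,.24],-.07))
```

```text
t 16.55 pos [0.5295 0.2268 0.2366] F [-0.   0.3 -1.5] M [-0.14  0.07 -0.02] w 0.0131
saddle-frame mm [ 0.2 15.8] tip z nominal 0.1691
[[294.06252154 163.34141769]
 [293.15935071 175.65884755]] (array([ 0.0983, -0.0038, -0.449 ]), array([-0.06, -9.12,  0.06]))
```

View pics/p4.png

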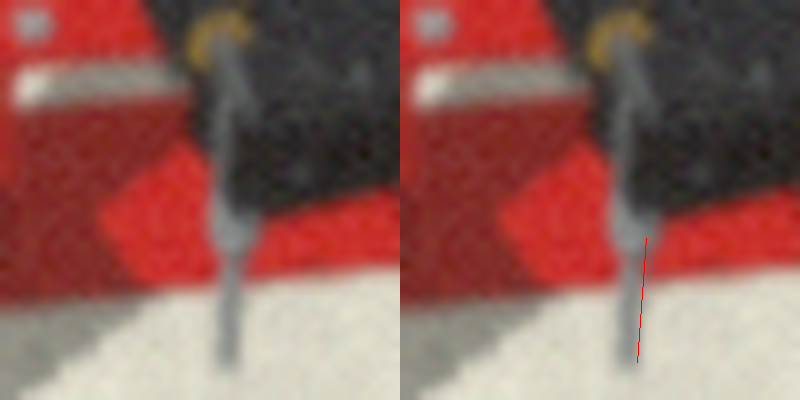

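Request:
arm_command(deltas=[0.005,-0.003,-0.025,0,-1,0,0.016,-0.005,-0.075,0,-2,0,0.027,-0.005,-0.125,0,-3,0,0.038,-0.005,-0.175,0,-4,0,0.049,-0.005,-0.225,0,-5,0,0.06,-0.005,-0.275,0,-6,0,0.071,-0.005,-0.325,0,-7,0,0.082,-0.005,-0.375,0,-8,0])

```text
time: 17.6
ee_pos: [0.5232, -0.1585, 0.2401]
eef_rot: [-0.706, 0.032, -0.031, 0.707]
ft_force: [1.4, 0.7, -1.0]
width: 0.0131
```

Request:
arm_command(deltas=[0.003,0,-0.03,0,-0.4,0,0.006,0,-0.055,0,-0.8,0,0.008,0,-0.07,0,-1.1,0,0.008,0,-0.074,0,-1.1,0,0.008,0,-0.074,0,-1.1,0,0.008,0,-0.074,0,-1.1,0,0.008,0,-0.074,0,-1.1,0])

```text
time: 18.48
ee_pos: [0.5253, -0.2308, 0.2409]
eef_rot: [-0.707, 0.024, -0.025, 0.707]
ft_force: [-0.1, 0.5, -1.3]
width: 0.0131
```

Run:
```python
exec(open('ovw.py').read())
print(delta(s,[.5232,-.2328,.15],-.066))
```

```text
t 18.48 pos [ 0.5253 -0.2308  0.2409] F [-0.1  0.5 -1.3] M [-0.1   0.07  0.04] w 0.0131
(array([-0.0017,  0.1579, -0.0027]), array([-0.02,  0.03,  0.01]))
(array([-0.002 ,  0.0909, -0.0022]), array([-0.02, -0.2 ,  0.01]))
```

Request:
arm_command(deltas=[-0.002,0.01,-0.002,0,0,0,-0.002,0.035,-0.002,0,0,0,-0.002,0.065,-0.002,0,0,0,-0.002,0.09,-0.002,0,0,0,-0.002,0.1,-0.002,0,0,0,-0.002,0.1,-0.002,0,0,0,-0.002,0.1,-0.002,0,0,0])

```text
time: 19.35
ee_pos: [0.5235, -0.2337, 0.1419]
eef_rot: [0.707, -0.024, 0.025, -0.707]
ft_force: [0.1, 0.1, -1.9]
width: 0.0126
```

Run:
```python
exec(open('ovw.py').read())
print(delta(s,[.5232,-.2328,.1255],-.066))
q=r.camera('scene')
cv2.imwrite('pics/b1.png',overlay(q,[],230,300,105,175,8))
```

```text
t 19.35 pos [ 0.5235 -0.2337  0.1419] F [ 0.1  0.1 -1.9] M [-0.07  0.06  0.03] w 0.0126
(array([-0.0001,  0.0589,  0.0004]), array([ 0.01, -0.03,  0.08]))
(array([-0.0004,  0.0164,  0.0008]), array([ 0.01, -0.26,  0.08]))
```

View pics/b1.png

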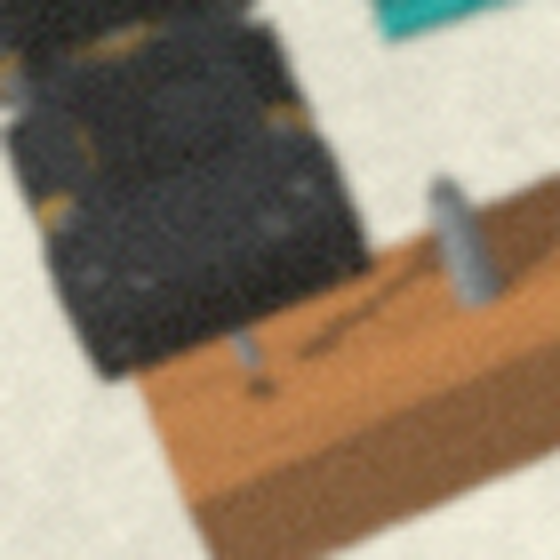

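Request:
arm_command(deltas=[0,0.004,0.0008,0,0,0,0,0.008,0.0008,0,0,0,0,0.012,0.0008,0,0,0,0,0.016,0.0008,0,0,0,0,0.02,0.0008,0,0,0,0,0.022,0.0008,0,0,0])

```text
time: 20.15
ee_pos: [0.523, -0.2325, 0.1186]
eef_rot: [-0.707, 0.025, -0.025, 0.707]
ft_force: [-0.3, 0.1, -0.0]
width: 0.0131
```

```bash
python3 ovw.py
```

```text
t 20.15 pos [ 0.523  -0.2325  0.1186] F [-0.3  0.1 -0. ] M [-0.09  0.07 -0.01] w 0.0131
(array([ 0.0006,  0.0356, -0.0007]), array([-0.01, -0.02, -0.02]))
```

Request:
arm_command(deltas=[0,0.005,0,0,0,0,0,0.011,0,0,0,0,0,0.017,0,0,0,0,0,0.023,0,0,0,0,0,0.028,0,0,0,0,0,0.032,0,0,0,0,0,0.034,0,0,0,0,0,0.034,0,0,0,0])

```text
time: 21.15
ee_pos: [0.5231, -0.2326, 0.0849]
eef_rot: [-0.707, 0.025, -0.025, 0.707]
ft_force: [-0.2, -0.6, -0.6]
width: 0.0129
```

```bash
python3 ovw.py
```

```text
t 21.15 pos [ 0.5231 -0.2326  0.0849] F [-0.2 -0.6 -0.6] M [-0.06  0.05 -0.01] w 0.0129
(array([ 0.0005,  0.0019, -0.0007]), array([-0.  , -0.02, -0.01]))
```

Request:
arm_command(deltas=[0,0.001,0,0,0,0,0,0.002,0,0,0,0,0,0.0025,0,0,0,0,0,0.0025,0,0,0,0])

```text
time: 21.65
ee_pos: [0.5232, -0.2326, 0.0825]
eef_rot: [-0.707, 0.025, -0.025, 0.707]
ft_force: [-0.2, 0.1, 0.8]
width: 0.0131
```

```bash
python3 ovw.py
```

```text
t 21.65 pos [ 0.5232 -0.2326  0.0825] F [-0.2  0.1  0.8] M [0.05 0.19 0.02] w 0.0131
(array([ 0.0004, -0.0005, -0.0007]), array([-0.01, -0.02,  0.01]))
```

The punch is seated and touching. Releasing.

Request:
arm_command(deltas=[0,0,0,0,0,0,0,0,0,0,0,0,0,0,0,0,0,0,0,0,0,0,0,0,0,0,0,0,0,0,0,0,0,0,0,0,0,0,0,0,0,0,0,0,0,0,0,0], hand=0.8)

```text
time: 22.65
ee_pos: [0.5231, -0.2326, 0.0824]
eef_rot: [-0.707, 0.025, -0.025, 0.707]
ft_force: [0.3, 0.8, -0.5]
width: 0.069
```

Run:
```python
exec(open('ovw.py').read())
q=r.camera('scene')
cv2.imwrite('pics/b2.png',overlay(q,[],220,300,95,195,6))
```

```text
t 22.65 pos [ 0.5231 -0.2326  0.0824] F [ 0.3  0.8 -0.5] M [0.01 0.05 0.04] w 0.069
(array([ 0.0004, -0.0006, -0.0007]), array([-0.  , -0.02, -0.  ]))
```

View pics/b2.png

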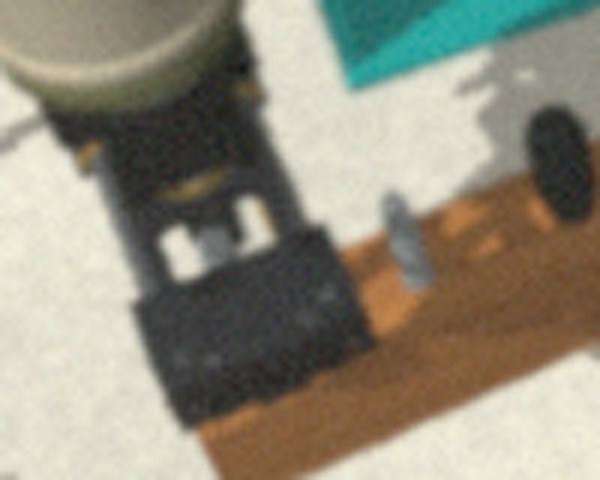

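The punch stands free between the open fingers at crop (215,245). Retreating straight up, then a final look.

Request:
arm_command(deltas=[0,-0.01,0,0,0,0,0,-0.03,0,0,0,0,0,-0.06,0,0,0,0,0,-0.1,0,0,0,0,0,-0.14,0,0,0,0,0,-0.17,0,0,0,0,0,-0.17,0,0,0,0])

```text
time: 23.58
ee_pos: [0.5241, -0.2335, 0.2562]
eef_rot: [0.707, -0.023, 0.027, -0.706]
ft_force: [0.8, 0.0, 0.2]
width: 0.0694
```

Request:
arm_command(deltas=[0,0,0.02,0,0,0,-0.01,0,0.06,0,0,0,-0.03,0,0.11,0,0,0,-0.05,0,0.15,0,0,0,-0.06,0,0.17,0,0,0,-0.06,0,0.17,0,0,0,-0.06,0,0.17,0,0,0,-0.06,0,0.17,0,0,0])

```text
time: 24.58
ee_pos: [0.4753, -0.0599, 0.2524]
eef_rot: [0.707, -0.026, 0.026, -0.707]
ft_force: [-0.4, -0.7, -0.4]
width: 0.0692
```

Run:
```python
exec(open('ovw.py').read())
q=r.camera('scene');t=r.camera('top')
R=(0,0,255)
L=[(circ(vb,0,-.07,.007,.14),R)]
f=lambda I:cv2.resize(I,(400,300))
cv2.imwrite('pics/f.png',np.vstack([np.hstack([f(overlay(q,L,225,300,115,215,4)),f(overlay(q,[],172,247,235,335,4))]),np.hstack([f(overlay(t,L,192,267,345,445,4)),f(overlay(q,[],160,340,80,320,2))])]))
```

```text
t 24.57 pos [ 0.4753 -0.0599  0.2524] F [-0.4 -0.7 -0.4] M [-0.06  0.   -0.03] w 0.0692
(array([ 0.0606,  0.1695, -0.1694]), array([ 0.02, -0.13, -0.  ]))
```

View pics/f.png

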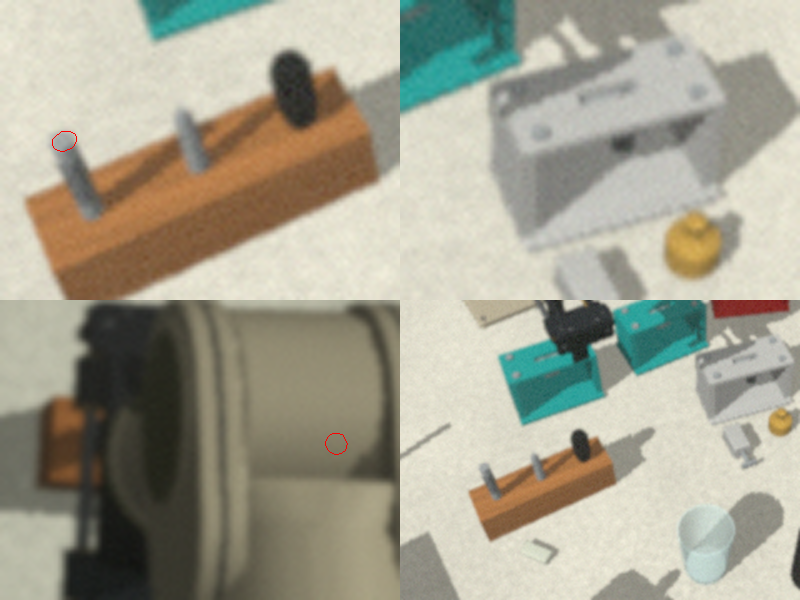

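The punch stands upright in its own hole with its top where it was at the start. The other tools and the beaker are unmoved, the pin head shows under the saddle, and the gripper touches nothing.

```bash
python3 -c "
from bench import r
print(r.close_job())"
```

```text
the job is handed in; nothing more can be done
None
```

The job is done and handed in at about 24.6 s of the 72 s allowed. I drew the drift punch and found the pocket about 13–16 mm toward +y on the slot's centre line. I first saw it as a dark spot in the top view. Feeling down confirmed it: the tip passed the cross-slide level with no load.

- **Pin:** I pressed it down steadily at about 10–12 N until it met its stop. There the tip was at z ≈ 0.0705 m (0.071 expected), the advance ceased and the force rose to about 17 N. These are readings at the end of each move, so a brief higher peak would not show. The pin head now shows below the saddle.
- **Punch:** It is back in its own hole with the body resting on the block. It is upright, and its top is where it was at the start.
- **Other things:** The scriber, nut driver and beaker look unmoved in the scene camera. The gripper is clear of everything.
- **Checks that failed or disagreed:** The last top view was blocked by the arm, so the final visual check rests on the scene camera alone. That camera also showed the punch tip 2–3 mm off the tool axis (in-hand offset or calibration), and I allowed for this at the saddle.

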